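Refit the filter cassettes of a nail-dust collector

ROBOT

A 7-joint arm with a two-finger parallel gripper is mounted at the origin on the work surface. World frame = base frame: x ahead of the robot, y to its left, z up, the work surface at z = 0. Lengths are in m, angles in rad, forces in N, time in s.
With the tool pointing down it reaches from about 0.425 to 0.875 m from the base axis. Payload 4.7 kg.
Tool frame: the origin (TCP) lies at the very end of the fingers, on their centre line; the grasp point (between the pads) lies 19 mm behind it; z points along the fingers, y is the line along which they close (so a half turn about z gives the same grasp; the last joint's range is limited). The gripper opens to 87 mm and grips with 3 to 60 N. Pads are 19 mm wide; open, the fingers measure 117 mm over their backs; the gripper's body (75 mm by 190 mm) begins 51 mm behind the grasp point.
Start: joints at [-1.222, 0.321, -0.07, 1.45, 0.023, 1.371, -0.057], TCP at [0.214, 0.614, 0.223] pointing down, gripper open.
Joint ranges: [-2.86, 2.86], [-0.3, 2.09], [-1.38, 1.24], [0.06, 2.45], [-1.56, 4.7], [0.09, 2.05], [-2.69, 2.69]. Speed limits (rad/s): [2.57, 2.57, 3.14, 3.14, 3.14, 3.14, 3.14].

INTERFACE

Orientations are given as a unit quaternion [x, y, z, w].
In Python, from station import manip gives the robot as it stands. Calls block until the motion is done:
- manip.goto(position, orientation): joint-space move of the TCP to a pose.
- manip.move_l(position, ori=None, max_speed=0.15): straight line of the TCP; ori=None keeps the orientation; max_speed is the mean speed in m/s.
- manip.move_joints(angles): joint-space move.
- manip.open() and manip.clamp(f_grip=None): open the fingers fully, or close them until they stop; f_grip is the grip in N (None keeps the last).
- manip.wait(seconds).
- manip.inverse_kinematics(position, orientation): joint angles nearest the present ones, or None.
- manip.get_obs(): the state.
- manip.get_image(name): name is "side" or "top"; returns the picture (400x640x3 uint8, red, green, blue); there is no depth.
- manip.camera_params(name): a dict with "fx", "fy", "cx", "cy" (pixels), "dist_coeffs" ([k1, k2, p1, p2, k3] as OpenCV has them; the pictures are not rectified), "origin" and "attitude" of the camera in the world. Camera axes: x right, y down, z forward; pixel columns grow to the right and rows downward; lengths in m; the calibration is good to about 2 mm. A picture is of the moment at which its call begins. camera_params takes no time and is no camera call.
A pose or a line that the arm cannot do raises manip.MotionError and nothing moves.
- manip.finish_job(): hands the job in; it is judged then, once.
Trained networks look in the newest picture that a camera, given by its name, has taken for a name from the list of things; names that differ only in an ending like _2 or _b are one class to them, and where a whole thing is asked for, a point or a joint stands for the part that bears it (a point fixed in the world has none). Each returns a list of dicts, best first, with "conf" (0 to 1); they miss things now and then, are a little off and sometimes report something else, mostly with a low value. They report only what shows in the picture. A call takes as long as a camera call. They do not tell look-alikes from the thing itself.
- manip.find_in(camera, label): "centre" ([column, row] in pixels, amid what is visible of it).
- manip.regions_of(camera, label): "mask" (400x640 bool, what is visible of it) and "centre" ([column, row] in pixels, amid what is visible of it).
The state is a dict: "clock": time; "joints": joint angles; "joint_velocities": joint speeds; "joint_torque": joint torques, N m; "position": TCP position; "ee_rot": TCP orientation; "force": force on the tool from outside, world axes, zero at the start; "moment": the same for the moment, N m; "width": finger opening in m; "grip_force": force on a finger pad.
Only numpy, scipy, OpenCV 4.12 (cv2) and the standard library are available. Lean on these libraries where they do the work, as an engineer would, in place of code of your own. Each camera call takes 0.05 s, during which the arm holds its last target. There are 200 camera calls.

TASK

Fit the two filter cassettes into the dust collector's open drawer, one in each pocket: flat on the pocket floor, pleats up, with the pull tab in the notch at the pocket's end, so that both face the same way. One cassette stands on its long edge and has to be laid over first. Then push the drawer fully home without slamming it, and leave the bottles and the brush standing where they are.

Things in the scene. Friction and masses are not known exactly. Their poses are not given: they have to be found in the camera images.
- cassette_a: air-filter cassette 110 (x) x 44 (y) mm, grey frame 22 mm thick, 0.11 kg; one large face smooth (sole, z=0), the other with off-white pleats 96 x 32 mm, 4 mm proud (top 26 mm). Flat pull tab at the +x end, 20 mm long, 22 wide, 6 thick, level with the sole. Origin: sole centre; z out of the pleats. Starts flat on its sole beside the drawer, widely varying yaw.
- cassette_b: air-filter cassette 110 (x) x 44 (y) mm, grey frame 22 mm thick, 0.11 kg; one large face smooth (sole, z=0), the other with off-white pleats 96 x 32 mm, 4 mm proud (top 26 mm). Flat pull tab at the +x end, 20 mm long, 22 wide, 6 thick, level with the sole. Origin: sole centre; z out of the pleats. Starts on its long edge (44 mm high, z level), other side of the drawer, widely varying yaw.
- cassette_a_tab (a point): outer end of cassette_a's pull tab, 75 mm from its origin along x, 3 mm above the sole
- cassette_b_tab (a point): outer end of cassette_b's pull tab, 75 mm from its origin along x, 3 mm above the sole
- collector: white nail-dust collector with a slotted top, 230 mm deep (x) x 200 mm wide (y) x 66 mm high, fixed to the table. Origin: centre of its underside; x points away from the robot, square into the machine, y to the left. The drawer opens out of its near face (x = -115 mm); the opening is 52 mm high.
- drawer (a joint): how far the drawer is pushed in, in m: 0 = fully out, 0.205 = fully home (it stops there). It slides along the collector's x with about 2 N friction, and starts within 0.011 of fully out.
- drawer_front (a point): centre of the outer face of the drawer's front panel, 30 mm above the table; the panel is 196 mm wide, 10 mm thick, from 4 to 50 mm above the table, a plain face to push on. Axes as the collector's.
- pocket_front (a point): centre of the floor (10 mm above the table) of the pocket nearer to the front panel, 66 mm behind the panel's outer face. Inside 54 (x) x 120 (y) mm, ribs 5 mm thick, 7 mm high; the +y (left) end rib has a 34 mm notch for the tab. Drawer side walls: 14 mm over its floor, 86 mm to either side. Axes as the collector's.
- pocket_rear (a point): centre of the floor of the pocket farther from the robot, 80 mm behind pocket_front; same size, notch at the same (+y) end. With the drawer pushed in by 0.01, the collector's near face (66 mm high) is 59 mm behind this point. Axes as the collector's.
- spray: white bottle standing by, 42 mm across, 140 mm high; origin: centre of its underside
- brush: grey powder brush standing on end, 48 mm across at most, 90 mm high; origin: centre of its underside
- polish: small black bottle standing by, 32 mm across, 80 mm high; origin: centre of its underside
Things that resemble listed ones, but are neither listed nor needed, are in the scene too. Leave any blue or pink look-alike of the cassette_a alone.

How it is judged:
On the way:
1. both cassettes lie in the two pockets, pleats up, tabs in the notches, with the drawer still open ((((x of cassette_a in the frame of pocket_front between -0.009 and 0.009 m and y of cassette_a in the frame of pocket_front between -0.009 and 0.009 m and z of cassette_a in the frame of pocket_front below 0.004 m and angle between cassette_a's own z axis and vertical below 0.07 rad and y of cassette_a_tab in the frame of pocket_front above 0.05 m) and (x of cassette_b in the frame of pocket_rear between -0.009 and 0.009 m and y of cassette_b in the frame of pocket_rear between -0.009 and 0.009 m and z of cassette_b in the frame of pocket_rear below 0.004 m and angle between cassette_b's own z axis and vertical below 0.07 rad and y of cassette_b_tab in the frame of pocket_rear above 0.05 m)) or ((x of cassette_a in the frame of pocket_rear between -0.009 and 0.009 m and y of cassette_a in the frame of pocket_rear between -0.009 and 0.009 m and z of cassette_a in the frame of pocket_rear below 0.004 m and angle between cassette_a's own z axis and vertical below 0.07 rad and y of cassette_a_tab in the frame of pocket_rear above 0.05 m) and (x of cassette_b in the frame of pocket_front between -0.009 and 0.009 m and y of cassette_b in the frame of pocket_front between -0.009 and 0.009 m and z of cassette_b in the frame of pocket_front below 0.004 m and angle between cassette_b's own z axis and vertical below 0.07 rad and y of cassette_b_tab in the frame of pocket_front above 0.05 m))) and value of joint drawer below 0.1 m), for 0.2 s.
At the end, for the whole second after the job is handed in: Drawer home to within 4 mm; one cassette in each pocket, within 9 mm of the pocket's centre each way, sole on the pocket floor (origin less than 4 mm above it), pleats up (tilt under 0.07 rad), tab at the notch end; all at rest ((((x of cassette_a in the frame of pocket_front between -0.009 and 0.009 m and y of cassette_a in the frame of pocket_front between -0.009 and 0.009 m and z of cassette_a in the frame of pocket_front below 0.004 m and angle between cassette_a's own z axis and vertical below 0.07 rad and y of cassette_a_tab in the frame of pocket_front above 0.05 m) and (x of cassette_b in the frame of pocket_rear between -0.009 and 0.009 m and y of cassette_b in the frame of pocket_rear between -0.009 and 0.009 m and z of cassette_b in the frame of pocket_rear below 0.004 m and angle between cassette_b's own z axis and vertical below 0.07 rad and y of cassette_b_tab in the frame of pocket_rear above 0.05 m)) or ((x of cassette_a in the frame of pocket_rear between -0.009 and 0.009 m and y of cassette_a in the frame of pocket_rear between -0.009 and 0.009 m and z of cassette_a in the frame of pocket_rear below 0.004 m and angle between cassette_a's own z axis and vertical below 0.07 rad and y of cassette_a_tab in the frame of pocket_rear above 0.05 m) and (x of cassette_b in the frame of pocket_front between -0.009 and 0.009 m and y of cassette_b in the frame of pocket_front between -0.009 and 0.009 m and z of cassette_b in the frame of pocket_front below 0.004 m and angle between cassette_b's own z axis and vertical below 0.07 rad and y of cassette_b_tab in the frame of pocket_front above 0.05 m))) and value of joint drawer above 0.201 m and linear speed of each of cassette_a, cassette_b below 0.02 m/s); the robot touches nothing.
It fails at once if the drawer is slammed (moving in faster than 0.5 m/s) (velocity of joint drawer above 0.5 m/s).
It fails at once if the spray is shifted by more than 40 mm or knocked over (distance of spray from where it was at the start of the episode above 0.04 m or angle between spray's own z axis and vertical above 0.5 rad).
It fails at once if the brush is shifted by more than 40 mm or knocked over (distance of brush from where it was at the start of the episode above 0.04 m or angle between brush's own z axis and vertical above 0.5 rad).
It fails at once if the polish is shifted by more than 40 mm or knocked over (distance of polish from where it was at the start of the episode above 0.04 m or angle between polish's own z axis and vertical above 0.5 rad).
It also fails if it takes over 72 s, if anything falls off the work surface, if the arm or the gripper's body presses on something with over 40 N, if the wrist force passes 120 N, or if a joint passes its speed limit or range.

## Working session

There is one attempt and no reset: what is moved stays moved. The work goes in short steps, each a Python script; the robot and the scene stay as the last script left them, time stands still between calls to the robot, and variables do not carry over. Pictures are saved under pics/ and viewed, at most 10 in all, crops included, and the job is handed in when it is done.

```bash
ls; mkdir -p pics; python3 - <<'E'
from station import manip
import cv2,numpy as np
ims=[]
for n in("top","side"):
    im=manip.get_image(n);cv2.imwrite(f"pics/{n}0.png",im[:,:,::-1]);p=manip.camera_params(n);print(n,p)
    for l in("cassette_a","collector","drawer","spray","brush","polish"):
        print(l,[(round(d["conf"],2),[round(float(c)) for c in d["centre"]]) for d in manip.find_in(n,l)])
print(manip.get_obs())
E
```

```text
pics
top {'fx': 453.9755174855947, 'fy': 453.9755174855947, 'cx': 318.1625847043607, 'cy': 205.4810918662994, 'dist_coeffs': array([-0.11980516,  0.        ,  0.        ,  0.        ,  0.        ]), 'origin': array([0.36423238, 0.05545889, 1.28948412]), 'attitude': array([ 0.70470363, -0.7035611 ,  0.06154722, -0.06787123])}
cassette_a [(0.94, [235, 247]), (0.87, [179, 257]), (0.84, [449, 246]), (0.82, [268, 300]), (0.68, [188, 196])]
collector [(0.58, [341, 173])]
drawer [(0.95, [343, 216])]
spray [(0.55, [244, 167])]
brush [(0.81, [419, 162])]
polish [(0.6, [463, 169]), (0.54, [449, 245])]
side {'fx': 390.0200956773724, 'fy': 390.0200956773724, 'cx': 321.19168583916, 'cy': 199.11303165511302, 'dist_coeffs': array([-0.02284162,  0.        ,  0.        ,  0.        ,  0.        ]), 'origin': array([ 0.08315636, -0.57933972,  0.84811156]), 'attitude': array([ 0.87107982, -0.30401845,  0.11658635, -0.367696  ])}
cassette_a [(0.89, [388, 309]), (0.87, [267, 142]), (0.77, [254, 184]), (0.72, [220, 156]), (0.62, [229, 220])]
collector [(0.83, [361, 204])]
drawer [(0.97, [334, 219])]
spray [(0.6, [316, 144])]
brush [(0.95, [432, 230])]
polish [(0.62, [464, 272])]
{'clock': 0.7, 'joints': array([-1.22189035,  0.32095481, -0.07011461,  1.45048669,  0.02261008,
        1.37077319, -0.05692496]), 'joint_velocities': array([ 0.00064212, -0.00012995,  0.00065079, -0.0007685 , -0.00024841,
        0.00191094, -0.00047771]), 'joint_torque': array([ 4.39004934e-04, -4.90951753e+01, -4.02450096e-01, -3.12697005e+01,
       -6.36360724e-02,  3.38771520e-02,  2.32741996e-05]), 'position': array([0.2136108 , 0.613937  , 0.22262272]), 'ee_rot': array([1.66617459e-01, 9.86021610e-01, 7.79499992e-05, 3.73248533e-05]), 'force': array([-0.41645113,  0.44645426, -0.96981095]), 'moment': array([-0.00496244, -0.03240304, -0.05271339]), 'grip_force': 0.0, 'width': 0.08691927721425954}
```

```bash
python3 - <<'E'
import cv2
a=cv2.imread("pics/top0.png")[120:340,130:510];cv2.imwrite("pics/topc.png",cv2.resize(a,(790,457),interpolation=cv2.INTER_CUBIC))
a=cv2.imread("pics/side0.png")[100:350,180:520];cv2.imwrite("pics/sidec.png",cv2.resize(a,(790,581),interpolation=cv2.INTER_CUBIC))
E
```

```text
(no output)
```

View pics/topc.png

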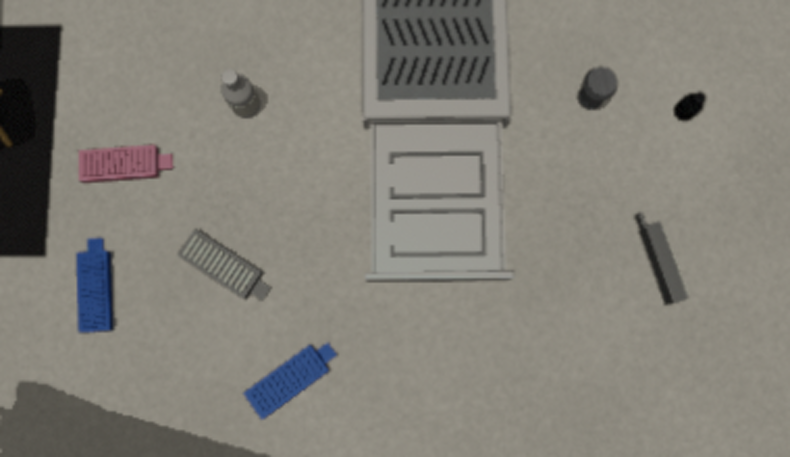

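View pics/sidec.png

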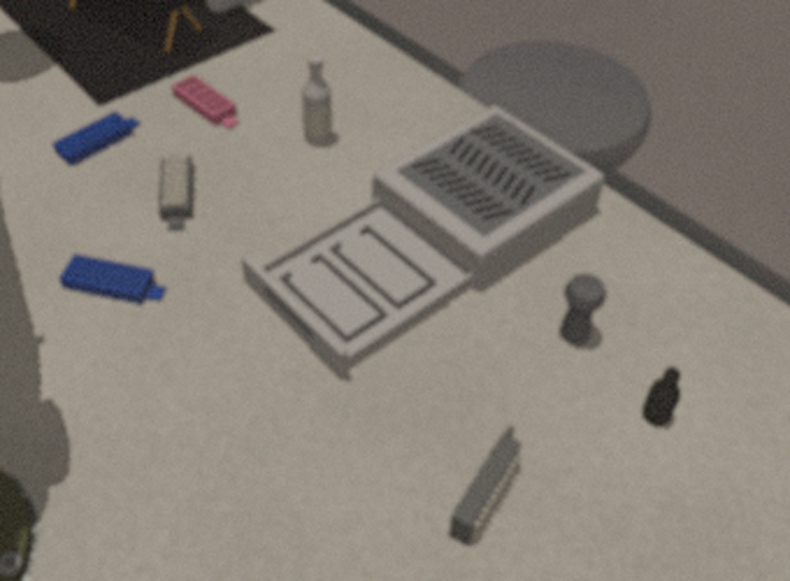

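Top view candidates for cassette_a:
- Grey with off-white pleats at (235,247). This is my choice for cassette_a.
- Blue at (179,257) and (268,300), and pink at (188,196). These are look-alikes, so I leave them alone.

The grey piece on edge at (449,246) is cassette_b. Its pleats show on the right (-y) face in the side view, at about (395,310). The pocket notches are on the left in the top view. Next I fit the poses to the masks from both cameras.

```bash
cat > h.py <<'E'
from station import manip
import cv2,numpy as np
from scipy.spatial.transform import Rotation as R
from scipy.optimize import minimize
def proj(n,P):
    p=manip.camera_params(n);Rc=R.from_quat(p["attitude"]).inv()
    K=np.array([[p["fx"],0,p["cx"]],[0,p["fy"],p["cy"]],[0,0,1]])
    return cv2.projectPoints(Rc.apply(np.atleast_2d(P)-p["origin"]),np.zeros(3),np.zeros(3),K,p["dist_coeffs"])[0][:,0]
def box(x0,x1,y0,y1,z0,z1): return np.array([[x,y,z] for x in(x0,x1) for y in(y0,y1) for z in(z0,z1)],float)
CAS=[box(-.055,.055,-.022,.022,0,.022),box(-.048,.048,-.016,.016,.022,.026),box(.055,.075,-.011,.011,0,.006)]
def render(n,parts,S=4):
    m=np.zeros((400*S,640*S),np.uint8)
    for P in parts:
        q=(proj(n,P)+.5)*S-.5
        cv2.fillConvexPoly(m,cv2.convexHull(np.round(q*16).astype(np.int32)),255,shift=4)
    return cv2.resize(m,(640,400),interpolation=cv2.INTER_AREA)/255.
def cost(parts,masks):
    c=0
    for n,m in masks.items():
        r=render(n,parts);c+=1-np.minimum(r,m).sum()/np.maximum(r,m).sum()
    return c/len(masks)
def fit(model,x0,step,masks):
    x=np.array(x0,float)
    for k in range(3):
        s=np.vstack([x]+[x+np.array(step)*np.eye(len(x))[i]*(-1)**k for i in range(len(x))])
        r=minimize(lambda v:cost(model(v),masks),x,method="Nelder-Mead",options=dict(initial_simplex=s,maxiter=150,xatol=1e-4,fatol=1e-4));x=r.x
    return x,r.fun
def cas(roll): # v: centre-of-sole xy, z, yaw
    return lambda v:[(R.from_euler("z",v[3])*R.from_euler("x",roll)).apply(P)+v[:3] for P in CAS]
def col(v): # x,y,yaw,d
    d=v[3]
    parts=[box(-.115,.115,-.1,.1,0,.066),box(-.33+d,-.32+d,-.098,.098,.004,.05),box(-.32+d,-.115,-.088,.088,.004,.024)]
    return [R.from_euler("z",v[2]).apply(P)+[v[0],v[1],0] for P in parts]
def colpt(v,P): return R.from_euler("z",v[2]).apply(P)+[v[0],v[1],0]
def pix(n,uv,z):
    p=manip.camera_params(n);K=np.array([[p["fx"],0,p["cx"]],[0,p["fy"],p["cy"]],[0,0,1]])
    u=cv2.undistortPoints(np.array([[uv]],float),K,p["dist_coeffs"])[0,0]
    d=R.from_quat(p["attitude"]).apply([u[0],u[1],1]);o=p["origin"];return o+d*(z-o[2])/d[2]
def masknear(n,label,c):
    manip.get_image(n)
    L=manip.regions_of(n,label);d=[np.hypot(*(np.array(r["centre"])-c)) for r in L];i=int(np.argmin(d))
    if d[i]>15: print("far",n,label,d[i],L[i]["conf"])
    return L[i]["mask"].astype(float)
E
cat > m1.py <<'E'
from h import *
A={"top":masknear("top","cassette_a",(235,247)),"side":masknear("side","cassette_a",(254,184))}
B={"top":masknear("top","cassette_a",(449,246)),"side":masknear("side","cassette_a",(388,309))}
C={}
for n in("top","side"):
    C[n]=np.maximum(manip.regions_of(n,"collector")[0]["mask"],manip.regions_of(n,"drawer")[0]["mask"]).astype(float)
for l,c in(("spray",(244,167)),("brush",(419,162)),("polish",(463,169))): print(l,pix("top",c,.04))
pa=pix("top",(235,247),.012)
best=[]
for y in np.arange(-3,3,.4): best.append((cost(cas(0)([pa[0],pa[1],0,y]),A),y))
y=min(best)[1];a=fit(cas(0),[pa[0],pa[1],0,y],[.008,.008,.004,.1],A);print("A",a)
pb=pix("top",(449,246),.022)
res=[]
for roll in(np.pi/2,-np.pi/2):
    y=min((cost(cas(roll)([pb[0],pb[1],.022,y]),B),y) for y in np.arange(-3,3,.4))[1]
    b=fit(cas(roll),[pb[0],pb[1],.022,y],[.008,.008,.004,.1],B);print("B",roll,b);res.append((b[1],roll,b[0]))
f=pix("top",(343,253),.03);print(f)
c=fit(col,[f[0]+.325,f[1],0,.005],[.01,.01,.05,.01],C);print("C",c)
b=min(res)
np.savez("poses.npz",a=a[0],b=b[2],broll=b[1],c=c[0])
im=np.hstack([manip.get_image(n)[120:320,180:500] if n=="top" else manip.get_image(n)[120:350,200:500][:200] for n in("top","side")]) if 0 else None
out=[]
v=c[0]
for n,(r0,r1,c0,c1) in(("top",(140,300,200,480)),("side",(120,340,200,480))):
    S=3 if n=="top" else 2
    im=cv2.resize(manip.get_image(n)[r0:r1,c0:c1,::-1],None,fx=S,fy=S,interpolation=cv2.INTER_CUBIC)
    def line(P,colr): cv2.polylines(im,[np.round((proj(n,P)+.5-[c0,r0])*S-.5).astype(np.int32)],True,colr,1)
    for x in(-.264,-.184): line(colpt(v,np.array([[x+v[3]+sx*.027,sy*.06,.01] for sx,sy in((-1,-1),(-1,1),(1,1),(1,-1))])),(0,0,255))
    line(colpt(v,np.array([[-.115,-.1,.066],[-.115,.1,.066],[.115,.1,.066],[.115,-.1,.066]])),(0,200,0))
    line(colpt(v,np.array([[-.33+v[3],-.098,.05],[-.33+v[3],.098,.05],[-.33+v[3],.098,.004],[-.33+v[3],-.098,.004]])),(0,200,0))
    for k,(pv,roll) in enumerate(((a[0],0),(b[2],b[1]))):
        for P in cas(roll)(pv)[::2]: 
            h=cv2.convexHull(proj(n,P).astype(np.float32))[:,0];cv2.polylines(im,[np.round((h+.5-[c0,r0])*S-.5).astype(np.int32)],True,(255,0,255),1)
    cv2.imwrite(f"pics/ov_{n}.png",im[:600,:800])
E
python3 m1.py
```

```text
spray [0.70760182 0.27935853 0.04      ]
brush [ 0.72275946 -0.22162665  0.04      ]
polish [ 0.70273729 -0.34879483  0.04      ]
A (array([ 4.81064469e-01,  3.01598590e-01,  8.67086602e-04, -2.12610691e+00]), np.float64(0.08410677690496826))Traceback (most recent call last):
  File "m1.py", line 16, in <module>
    b=fit(cas(roll),[pb[0],pb[1],.022,y],[.008,.008,.004,.1],B);print("B",roll,b);res.append((b[1],roll,b[0]))
  File "h.py", line 26, in fit
    r=minimize(lambda v:cost(model(v),masks),x,method="Nelder-Mead",options=dict(initial_simplex=s,maxiter=150,xatol=1e-4,fatol=1e-4));x=r.x
    res = _minimize_neldermead(fun, x0, args, callback, bounds=bounds,
                               **options)
    fsim[k] = func(sim[k])
              ~~~~^^^^^^^^
    fx = function(np.copy(x), *(wrapper_args + args))
  File "h.py", line 26, in <lambda>
    r=minimize(lambda v:cost(model(v),masks),x,method="Nelder-Mead",options=dict(initial_simplex=s,maxiter=150,xatol=1e-4,fatol=1e-4));x=r.x
                        ~~~~^^^^^^^^^^^^^^^^
  File "h.py", line 20, in cost
    r=render(n,parts);c+=1-np.minimum(r,m).sum()/np.maximum(r,m).sum()
  File "h.py", line 14, in render
    q=(proj(n,P)+.5)*S-.5
       ~~~~^^^^^
  File "h.py", line 6, in proj
    p=manip.camera_params(n);Rc=R.from_quat(p["attitude"]).inv()
ValueError: time passes only in moves, steps and waits
```

```bash
sed -i 's/^def proj/CP={n:manip.camera_params(n) for n in("top","side")}\ndef proj/; s/p=manip.camera_params(n)/p=CP[n]/' h.py; time python3 m1.py
```

```text
spray [0.70760182 0.27935853 0.04      ]
brush [ 0.72275946 -0.22162665  0.04      ]
polish [ 0.70273729 -0.34879483  0.04      ]
A (array([ 4.80762478e-01,  3.01679615e-01, -1.56195987e-03, -2.11683274e+00]), np.float64(0.07607220604406217))
B 1.5707963267948966 (array([ 0.48844432, -0.31012598,  0.02095021, -2.82455492]), np.float64(0.19873768074196013))
B -1.5707963267948966 (array([ 0.48758417, -0.31040482,  0.02165992,  0.3253628 ]), np.float64(0.19986119385802098))
[ 0.46381651 -0.00210166  0.03      ]
C (array([0.78329853, 0.00914968, 0.01795928, 0.00588366]), np.float64(0.27942656946517597))
real	0m34.388s
user	0m25.931s
sys	0m24.635s
```

View pics/ov_top.png

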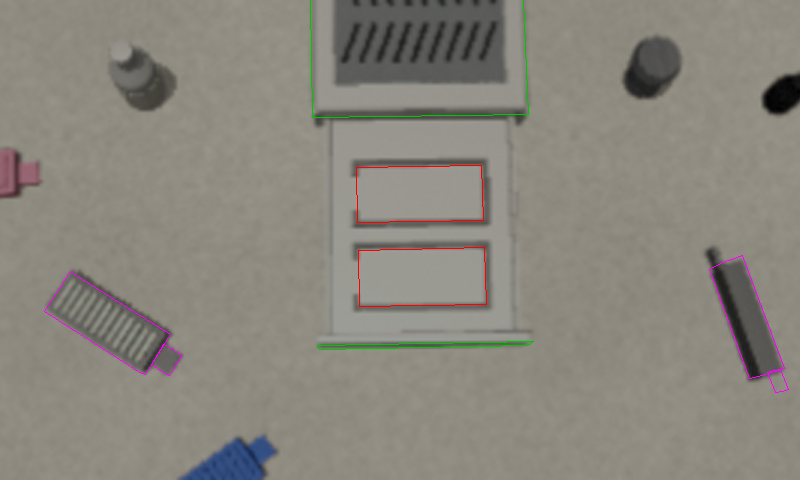

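```bash
cat > m2.py <<'E'
from h import *
im={n:manip.get_image(n) for n in("top","side")}
B={"top":masknear("top","cassette_a",(449,246)),"side":masknear("side","cassette_a",(388,309))}
for y0 in(.33,):
    b=fit(cas(np.pi/2),[.488,-.310,.022,y0],[.008,.008,.004,.1],B);print("B",b)
for n in im:
    for l in("collector","drawer"):
        for r in manip.regions_of(n,l):
            ys,xs=np.where(r["mask"]);print(n,l,r["conf"],len(xs),xs.min(),xs.max(),ys.min(),ys.max())
E
python3 m2.py
```

```text
B (array([ 0.48041217, -0.28779726,  0.02264197,  0.32769973]), np.float64(0.16006701584602612))
top collector 0.57 10395 304 376 100 255
top collector 0.39 546 435 460 221 266
top drawer 0.61 5022 306 376 176 256
side collector 0.79 7971 285 438 147 261
side collector 0.41 668 373 403 284 333
side drawer 0.81 4060 284 384 185 262
```

```bash
python3 - <<'E'
from h import *
d=dict(np.load("poses.npz"));d["b"]=np.array([.4804,-.2878,.0226,.3277]);d["broll"]=np.pi/2;np.savez("poses.npz",**d)
out=[]
for n,(r0,c0,w,h) in(("top",(205,405,90,80)),("side",(270,345,90,80))):
    S=4.4
    im=cv2.resize(manip.get_image(n)[r0:r0+h,c0:c0+w,::-1],None,fx=S,fy=S,interpolation=cv2.INTER_CUBIC)
    for P in cas(np.pi/2)(d["b"])[::2]:
        q=cv2.convexHull(proj(n,P).astype(np.float32))[:,0];cv2.polylines(im,[np.round((q+.5-[c0,r0])*S-.5).astype(np.int32)],True,(255,0,255),1)
    out.append(im)
cv2.imwrite("pics/ovb.png",np.hstack(out))
E
```

```text
(no output)
```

View pics/ovb.png

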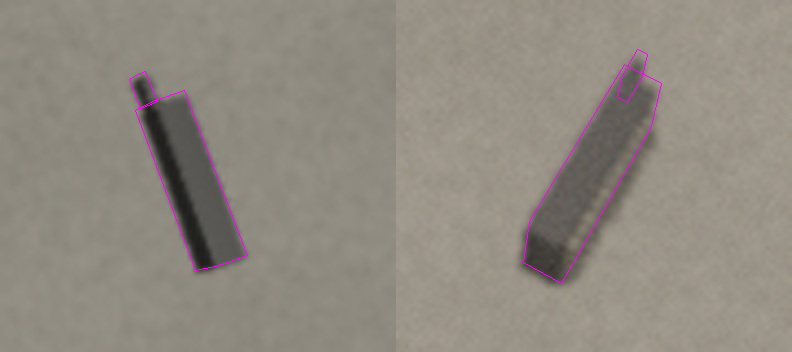

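```bash
cat >> h.py <<'E'
def down(psi): return (R.from_euler("z",psi)*R.from_euler("x",np.pi)).as_quat()
D=dict(np.load("poses.npz"))
def st(*k):
    o=manip.get_obs();print("t",round(o["clock"],2),"pos",o["position"].round(4),"w",round(o["width"],4),"F",o["force"].round(1),"j7",round(o["joints"][6],2))
E
python3 - <<'E'
from h import *
b=D["b"];th=b[3];n=np.array([np.sin(th),-np.cos(th),0])
c=b[:3]*[1,1,0]+.004*np.array([np.cos(th),np.sin(th),0])
q=down(th+np.pi/2)
for p in(np.pi/2,-np.pi/2):
    j=manip.inverse_kinematics(c+n*.055+[0,0,.2],down(th+p));print(None if j is None else j.round(2))
    if j is not None and abs(j[6])<2: q=down(th+p)
manip.goto(c+n*.055+[0,0,.15],q);manip.clamp(5);st()
manip.move_l(c+n*.055+[0,0,.037],max_speed=.2)
manip.move_l(c-n*.005+[0,0,.037],max_speed=.05);st()
manip.wait(.3);manip.move_l(c+n*.02+[0,0,.15],max_speed=.25);manip.open()
a=D["a"];q=down(a[3])
manip.goto([a[0],a[1],.15],q);st()
B={k:masknear(k,"cassette_a",u) for k,u in(("top",(445,246)),("side",(380,305)))}
x0=[*(b[:2]-.022*n[:2]*1),0,th]
f=fit(cas(0),x0,[.008,.008,.004,.1],B);print("B flat",f,x0, cost(cas(np.pi/2)(b),B))
D["b2"]=f[0];np.savez("poses.npz",**D)
out=[]
for k,(r0,c0,w,h) in(("top",(205,405,90,80)),("side",(270,345,90,80))):
    out.append(cv2.resize(manip.get_image(k)[r0:r0+h,c0:c0+w,::-1],None,fx=4.4,fy=4.4,interpolation=cv2.INTER_CUBIC))
    for P in cas(0)(f[0])[::2]:
        g=cv2.convexHull(proj(k,P).astype(np.float32))[:,0];cv2.polylines(out[-1],[np.round((g+.5-[c0,r0])*4.4-.5).astype(np.int32)],True,(255,0,255),1)
cv2.imwrite("pics/bflat.png",np.hstack(out));st()
E
```

```text
[ 0.08  0.26  0.56  1.62 -0.14  1.31  0.99]
[-0.29  0.38  1.07  1.63 -0.34  1.34 -1.99]
t 7.6 pos [ 0.5019 -0.3386  0.15  ] w 0.0004 F [-0.3 -0.9  0. ] j7 -1.95
t 9.67 pos [ 0.4826 -0.2822  0.0371] w 0.0006 F [ 0.3 -0.5  0. ] j7 -1.95
t 15.18 pos [0.4809 0.3011 0.1497] w 0.087 F [ 0.3 -0.   0.4] j7 1.68
B flat (array([ 0.47145791, -0.26654077,  0.00144153,  0.28329572]), np.float64(0.10171934052897064)) [np.float64(0.4733189419317458), np.float64(-0.26697072692977475), 0, np.float64(0.3277)] 0.9354371087466664
t 15.48 pos [0.4808 0.3016 0.1499] w 0.0871 F [ 0.7 -0.6 -0.6] j7 1.68
```

View pics/bflat.png

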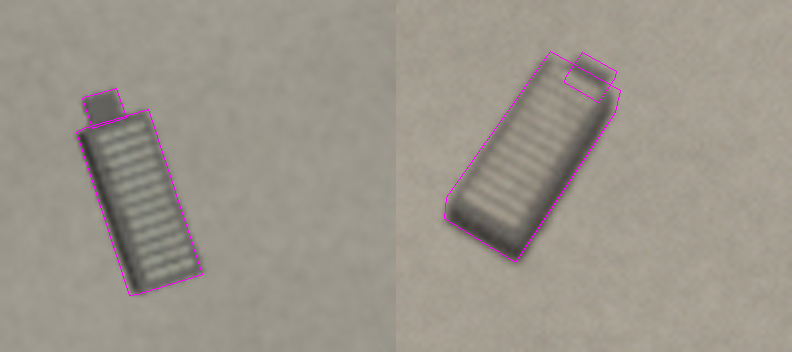

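B is flat, pleats up: (440,250) in the top view and (385,305) in the side view. Next I pick A and place it in the front pocket.

```bash
cat >> h.py <<'E'
C=D["c"]
def pocket(rear,dx=0,dy=0,z=0):
    return colpt(C,[(-.184 if rear else -.264)+C[3]+dx,dy,z])
def pick(v):
    q=down(v[3]);manip.move_l([v[0],v[1],.010],max_speed=.2);manip.clamp(25);st();manip.move_l([v[0],v[1],.15],max_speed=.3);st()
def place(rear,dx,dy=0):
    q=down(np.pi/2+C[2]);manip.goto(pocket(rear,dx,dy,.13),q)
    manip.move_l(pocket(rear,dx,dy,.034),max_speed=.2);st()
    manip.move_l(pocket(rear,dx,dy,.0205),max_speed=.06);st()
E
python3 - <<'E'
from h import *
pick(D["a"]);place(0,.003)
for n,(r0,c0,w,h) in(("side",(160,250,180,130)),):
    cv2.imwrite("pics/inA.png",cv2.resize(manip.get_image(n)[r0:r0+h,c0:c0+w,::-1],None,fx=4.4,fy=4.4,interpolation=cv2.INTER_CUBIC))
E
```

```text
t 17.12 pos [0.4808 0.3016 0.01  ] w 0.0436 F [-0.9 -0.1  0.7] j7 1.56
t 17.74 pos [0.4807 0.3013 0.15  ] w 0.0437 F [ 0.2 -0.6 -1.5] j7 1.68
t 19.98 pos [0.5289 0.0052 0.0346] w 0.0438 F [-0.  -0.2  0.1] j7 -0.24
t 20.36 pos [0.5319 0.0046 0.0233] w 0.0446 F [ 0.3 -0.2  9.1] j7 -0.25
```

View pics/inA.png

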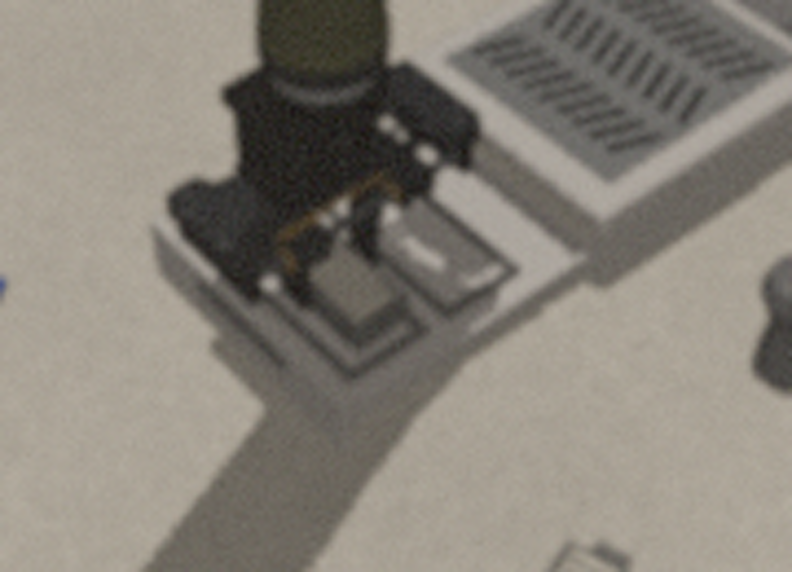

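A stopped about 3 mm high with 9 N on it, so one edge is probably on a rib. I overlay the model to see which way it is off.

```bash
python3 - <<'E'
from h import *
o=manip.get_obs();p=o["position"];st();print(R.from_quat(o["ee_rot"]).as_matrix().round(3))
out=[]
for n,(r0,c0,w,h),S in(("side",(190,280,90,80),5),("top",(195,300,80,93),4.3)):
    im=cv2.resize(manip.get_image(n)[r0:r0+h,c0:c0+w,::-1],None,fx=S,fy=S,interpolation=cv2.INTER_CUBIC)
    def line(P,c): cv2.polylines(im,[np.round((proj(n,P)+.5-[c0,r0])*S-.5).astype(np.int32)],True,c,1)
    for x in(-.264,-.184):
      for z,c in((.01,(0,0,255)),(.017,(0,255,255))): line(colpt(C,np.array([[x+C[3]+sx*.027,sy*.06,z] for sx,sy in((-1,-1),(-1,1),(1,1),(1,-1))])),c)
    v=[p[0],p[1],p[2]-.01,np.pi/2+C[2]]
    for P in cas(0)(v)[::2]: line(cv2.convexHull(proj(n,P).astype(np.float32))[:,0] if 0 else P[[0,4,6,2]],(255,0,255)),line(P[[1,5,7,3]],(255,0,255))
    line(colpt(C,np.array([[-.33+C[3],-.098,.05],[-.33+C[3],.098,.05],[-.33+C[3],.098,.004],[-.33+C[3],-.098,.004]])),(0,200,0))
    out.append(im)
H=min(i.shape[0] for i in out);o=np.hstack([i[:H] for i in out]);print(o.shape);cv2.imwrite("pics/ovin.png",o)
E
```

```text
t 20.41 pos [0.5319 0.0046 0.0233] w 0.0441 F [0.6 0.6 8.6] j7 -0.25
[[-0.018  1.     0.007]
 [ 1.     0.018 -0.001]
 [-0.001  0.007 -1.   ]]
(400, 794, 3)
```

View pics/ovin.png

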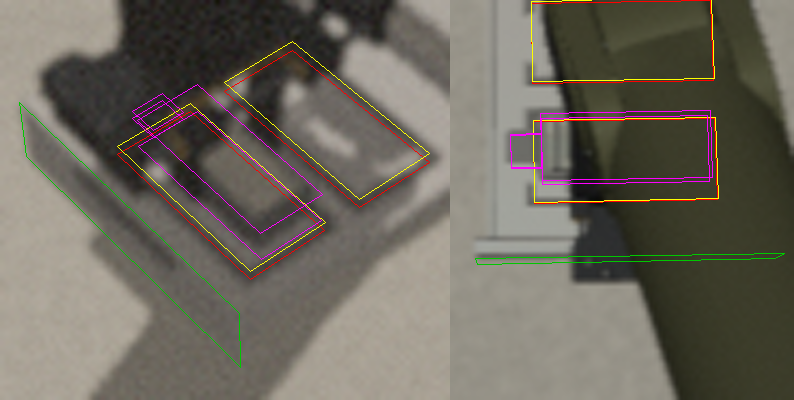

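```bash
python3 - <<'E'
from h import *
p=manip.get_obs()["position"];manip.move_l([p[0]-.003,p[1],.13],max_speed=.25)
q=down(np.pi/2+C[2]);manip.goto([.47,.22,.15],q);st();p=manip.get_obs()["position"]
T=manip.get_image("top");S_=manip.get_image("side")
a=cv2.cvtColor(cv2.imread("pics/top0.png"),cv2.COLOR_BGR2GRAY);b=cv2.cvtColor(T,cv2.COLOR_RGB2GRAY)
t=a[188:262,306:378]
for nm,(r0,r1,c0,c1) in dict(tray=(190,258,308,376),coll=(120,172,302,380)).items():
    W=np.eye(2,3,dtype=np.float32);cc,W=cv2.findTransformECC(a[r0:r1,c0:c1],b[r0:r1,c0:c1],W,cv2.MOTION_TRANSLATION);print(nm,cc,W[:,2])
out=[]
for n,I,S in(("side",S_,5),("top",T,5)):
    v=[p[0],p[1],p[2]-.01,np.pi/2+C[2]];c0,r0=(proj(n,v[:3])[0]-[39,45]).astype(int)
    im=cv2.resize(np.ascontiguousarray(I[r0:r0+90,c0:c0+79,::-1]),None,fx=S,fy=S,interpolation=cv2.INTER_CUBIC)
    im=cv2.convertScaleAbs(im,alpha=1.6)
    for P in cas(0)(v)[::2]:
        for L in(P[[0,4,6,2]],P[[1,5,7,3]]): cv2.polylines(im,[np.round((proj(n,L)+.5-[c0,r0])*S-.5).astype(np.int32)],True,(255,0,255),1)
    out.append(im)
cv2.imwrite("pics/hand.png",np.hstack(out))
E
```

```text
t 22.0 pos [0.4703 0.218  0.1489] w 0.044 F [ 0.8 -0.2 -1.6] j7 -0.59
tray 0.8066407804531583 [ 0.34594563 -0.7080147 ]
coll 0.9999567596143544 [-0.00069971 -0.00073571]
```

View pics/hand.png

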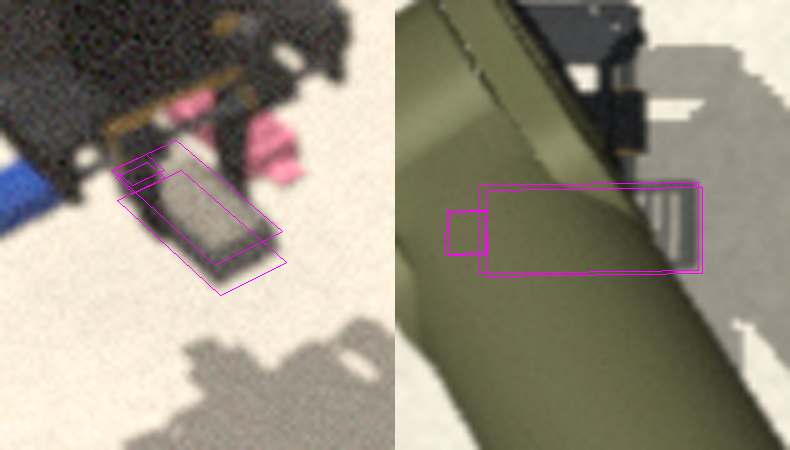

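In the top view A's -y end agrees with the model, at (697,230). In the side view that end sits about 4 mm high, so the cassette pitched in the grip when it caught a rib, and the drawer crept inwards. I check the rib rows numerically.

```bash
python3 - <<'E'
from h import *
manip.goto([.47,.27,.15],down(np.pi/2+C[2]))
T=manip.get_image("top");cv2.imwrite("pics/top1.png",T[:,:,::-1])
a=cv2.imread("pics/top0.png").mean(2);b=T.mean(2)
for nm,I in(("t0",a),("t1",b)):
    for c in(330,358): print(nm,"col",c,{r:int(I[r,c-4:c+5].mean()) for r in range(190,260)})
    print(nm,"row",{c:int(I[225:229,c].mean()) if 0 else (int(I[203:206,c].mean()),int(I[231:234,c].mean())) for c in list(range(312,330))+list(range(356,372))})
for x in(-.33,-.32): print("panel",x,[proj("top",colpt(C,[x+C[3],0,z]))[0].round(1) for z in(.004,.05)])
for x in(-.264,-.184):
    for s in(-.032,-.027,.027,.032): print("rib",x,s,[proj("top",colpt(C,[x+C[3]+s,y,.017]))[0].round(1) for y in(.035,-.043)])
    for s in(.065,.06,-.06,-.065): print("end",x,s,proj("top",colpt(C,[x+C[3],s,.017]))[0].round(1))
E
```

```text
t0 col 330 {190: 149, 191: 149, 192: 144, 193: 98, 194: 85, 195: 124, 196: 147, 197: 149, 198: 149, 199: 149, 200: 149, 201: 150, 202: 149, 203: 150, 204: 150, 205: 150, 206: 150, 207: 150, 208: 150, 209: 150, 210: 150, 211: 150, 212: 147, 213: 119, 214: 96, 215: 104, 216: 147, 217: 151, 218: 151, 219: 149, 220: 135, 221: 98, 222: 97, 223: 146, 224: 151, 225: 151, 226: 151, 227: 151, 228: 151, 229: 151, 230: 151, 231: 151, 232: 151, 233: 151, 234: 151, 235: 152, 236: 151, 237: 151, 238: 152, 239: 152, 240: 148, 241: 125, 242: 102, 243: 118, 244: 149, 245: 152, 246: 152, 247: 152, 248: 152, 249: 152, 250: 148, 251: 145, 252: 151, 253: 148, 254: 100, 255: 91, 256: 135, 257: 139, 258: 138, 259: 137}
t0 col 358 {190: 148, 191: 147, 192: 133, 193: 97, 194: 88, 195: 132, 196: 136, 197: 137, 198: 137, 199: 134, 200: 133, 201: 133, 202: 133, 203: 135, 204: 135, 205: 135, 206: 135, 207: 137, 208: 137, 209: 137, 210: 137, 211: 137, 212: 133, 213: 97, 214: 87, 215: 125, 216: 147, 217: 150, 218: 150, 219: 146, 220: 118, 221: 96, 222: 105, 223: 136, 224: 142, 225: 142, 226: 142, 227: 141, 228: 14
[... 3081 characters left out ...]
])]
rib -0.264 -0.027 [array([328.1, 241.3]), array([355.8, 240.9])]
rib -0.264 0.027 [array([327.7, 222.3]), array([355.2, 221.9])]
rib -0.264 0.032 [array([327.7, 220.6]), array([355.2, 220.1])]
end -0.264 0.065 [317.3 232. ]
end -0.264 0.06 [319. 232.]
end -0.264 -0.06 [361.5 231.2]
end -0.264 -0.065 [363.3 231.2]
rib -0.184 -0.032 [array([327.6, 215. ]), array([355. , 214.5])]
rib -0.184 -0.027 [array([327.5, 213.3]), array([355. , 212.8])]
rib -0.184 0.027 [array([327.2, 194.7]), array([354.4, 194.2])]
rib -0.184 0.032 [array([327.1, 193. ]), array([354.4, 192.5])]
end -0.184 0.065 [316.8 204.1]
end -0.184 0.06 [318.6 204.1]
end -0.184 -0.06 [360.6 203.4]
end -0.184 -0.065 [362.4 203.4]
```

The fitted pockets match the rib rows to within half a millimetre, and the drawer has since moved in 2 mm. I retry centred, then slide A towards the rear rib before releasing.

```bash
python3 - <<'E'
from h import *
C[3]+=.002;D["c"]=C;np.savez("poses.npz",**D)
q=down(np.pi/2+C[2])
manip.goto(pocket(0,0,0,.13),q);manip.move_l(pocket(0,0,0,.036),max_speed=.2);manip.wait(.2);st();print(pocket(0,0,0,.036))
for z in(.029,.025,.0225,.0205):
    manip.move_l(pocket(0,0,0,z),max_speed=.05);st()
    if manip.get_obs()["force"][2]>15:break
E
```

```text
t 24.34 pos [0.5285 0.0047 0.0375] w 0.0441 F [ 0.7 -0.2  0.1] j7 -0.28
[0.52722349 0.00455026 0.036     ]
t 24.63 pos [0.5269 0.0044 0.0287] w 0.0438 F [ 0.3 -1.1 -1. ] j7 -0.29
t 24.88 pos [0.5269 0.0046 0.0247] w 0.0442 F [-0.4  0.  -0.6] j7 -0.29
t 25.13 pos [0.5271 0.0045 0.0223] w 0.0446 F [-0.3 -0.5 -0.7] j7 -0.29
t 25.38 pos [0.5271 0.0045 0.0204] w 0.0441 F [ 0.2 -0.2 -1.1] j7 -0.3
```

```bash
python3 - <<'E'
from h import *
manip.move_l(pocket(0,.003,0,.0200),max_speed=.03);st()
manip.open();manip.wait(.2);st()
manip.move_l(pocket(0,.003,0,.10),max_speed=.2);manip.clamp(5)
# nudge towards the front panel with the closed fingers
# finger half thickness along closing axis ~15 mm
manip.move_l(pocket(0,.055,0,.10),max_speed=.3);manip.move_l(pocket(0,.055,0,.024),max_speed=.2)
y=None
for dx in np.arange(.048,.029,-.003):
    manip.move_l(pocket(0,dx,0,.024),max_speed=.05)
    F=manip.get_obs()["force"];print(round(dx,3),F.round(1))
    if F[0]>2.5: break
manip.move_l(pocket(0,.055,0,.024),max_speed=.2);manip.move_l(pocket(0,.055,0,.15),max_speed=.3);manip.open()
b=D["b2"];manip.goto([b[0],b[1],.15],down(b[3]));st()
M={k:masknear(k,"cassette_a",proj(k,pocket(0,0,0,.02))[0]) for k in("top","side")}
f=fit(cas(0),[*pocket(0,0,0,.01),np.pi/2+C[2]],[.006,.006,.004,.05],M);print("A",f)
v=f[0];l=R.from_euler("z",-C[2]).apply(v[:3]-[C[0],C[1],0])-[-.264+C[3],0,.01];print("A in pocket_front",l,v[3]-np.pi/2-C[2])
b=manip.get_image("top").mean(2);print({r:int(b[r,326:335].mean()) for r in range(190,218)})
out=[]
for n,(r0,c0,w,h) in(("top",(180,295,90,80)),("side",(180,275,90,80))):
    out.append(cv2.resize(manip.get_image(n)[r0:r0+h,c0:c0+w,::-1],None,fx=4.4,fy=4.4,interpolation=cv2.INTER_CUBIC))
cv2.imwrite("pics/Ain.png",np.hstack(out))
E
```

```text
t 25.63 pos [0.5304 0.0046 0.02  ] w 0.0446 F [ 0.5 -0.2 -0.8] j7 -0.3
t 26.81 pos [0.5303 0.0046 0.02  ] w 0.0873 F [-0.3 -0.3  0.3] j7 -0.3
0.048 [ 0.3 -0.   0.8]
0.045 [-0.8  1.  -0.1]
0.042 [ 0.3 -0.4 -0.1]
0.039 [ 0.2 -0.8 -0.1]
0.036 [-0.9 -0.7  1.2]
0.033 [ 0.1 -0.2 -0.7]
0.03 [-0.4 -0.7  0.7]
t 35.02 pos [ 0.4725 -0.2649  0.1501] w 0.0868 F [-0.8  0.5 -0.5] j7 -0.91
A (array([0.52749271, 0.00919617, 0.00538727, 1.58490536]), np.float64(0.12095333211145987))
A in pocket_front [ 0.00035261  0.00464032 -0.00461273] -0.003850241379757275
{190: 160, 191: 156, 192: 119, 193: 100, 194: 114, 195: 156, 196: 160, 197: 160, 198: 160, 199: 160, 200: 160, 201: 160, 202: 160, 203: 161, 204: 161, 205: 161, 206: 161, 207: 160, 208: 161, 209: 161, 210: 161, 211: 158, 212: 136, 213: 104, 214: 107, 215: 157, 216: 161, 217: 162}
```

View pics/Ain.png

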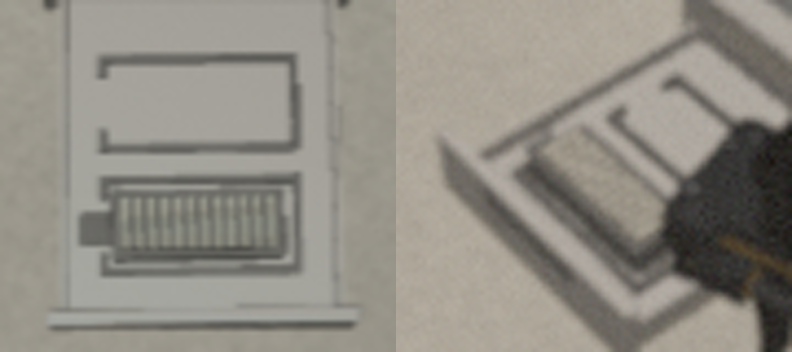

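A lies flat in the front pocket with its tab in the left notch: body columns 113 to 285, ribs 107 and 294. Now cassette B goes into the rear pocket.

```bash
python3 - <<'E'
from h import *
C[3]+=.0005;D["c"]=C;np.savez("poses.npz",**D)
pick(D["b2"])
q=down(np.pi/2+C[2]);manip.goto(pocket(1,0,0,.13),q);manip.move_l(pocket(1,0,0,.036),max_speed=.2);manip.wait(.15);st()
ok=True
for z in(.027,.0205):
    manip.move_l(pocket(1,0,0,z),max_speed=.05);st()
    if manip.get_obs()["force"][2]>5: ok=False;break
print(ok,pocket(1,0,0,0))
if ok:
    manip.open();st();manip.move_l(pocket(1,0,0,.13),max_speed=.25)
    # clear the view: go to the push stand-off
    front=lambda s,z:colpt(C,[-.33+C[3]+s,0,z])
    manip.clamp(5);manip.goto([.44,-.25,.2],q);st()
    for rear,nm in((0,"A"),(1,"B")):
        M={k:masknear(k,"cassette_a",proj(k,pocket(rear,0,0,.02))[0]) for k in("top","side")}
        f=fit(cas(0),[*pocket(rear,0,0,.01),np.pi/2+C[2]],[.006,.006,.004,.05],M);v=f[0]
        print(nm,f[1],(R.from_euler("z",-C[2]).apply(v[:3]-[C[0],C[1],0])-[-.184*rear-.264*(1-rear)+C[3],0,.01]).round(4),round(v[3]-np.pi/2-C[2],3))
out=[]
for n,(r0,c0,w,h) in(("top",(180,295,90,80)),("side",(180,275,90,80))):
    out.append(cv2.resize(manip.get_image(n)[r0:r0+h,c0:c0+w,::-1],None,fx=4.4,fy=4.4,interpolation=cv2.INTER_CUBIC))
cv2.imwrite("pics/Bin.png",np.hstack(out))
E
```

```text
t 37.02 pos [ 0.4715 -0.2667  0.0101] w 0.0439 F [ 0.2 -1.   0.3] j7 -1.01
t 37.63 pos [ 0.4711 -0.2665  0.15  ] w 0.0437 F [ 0.2 -0.5 -1.5] j7 -0.92
t 39.57 pos [0.6092 0.0059 0.038 ] w 0.0436 F [ 0.1  0.2 -1.4] j7 -0.36
t 39.9 pos [0.6074 0.006  0.0267] w 0.0439 F [ 0.4  0.3 -1.3] j7 -0.37
t 40.18 pos [0.6075 0.0061 0.0202] w 0.0436 F [-0.2  0.3 -1.4] j7 -0.38
True [0.60771051 0.00599591 0.        ]
t 41.16 pos [0.6077 0.006  0.0205] w 0.0869 F [ 0.8  1.1 -0.6] j7 -0.38
t 44.48 pos [ 0.4408 -0.2489  0.2   ] w 0.0009 F [-0.5 -0.2  0.7] j7 0.42
A 0.19283084268126655 [-0.0019  0.0033  0.0029] -0.005
B 0.39330939091026307 [ 0.0008 -0.0008  0.0005] 0.032
```

View pics/Bin.png

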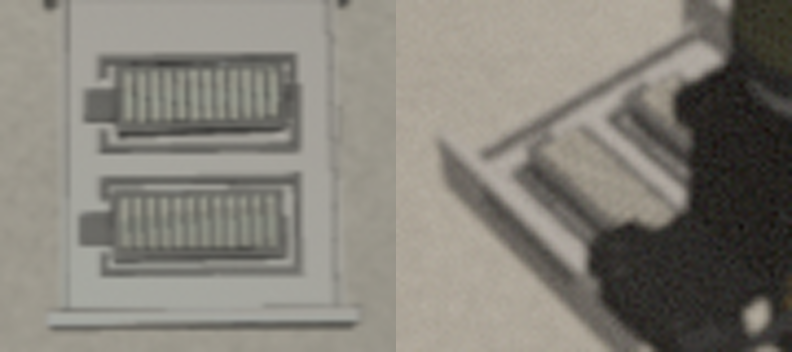

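Both cassettes are in their pockets with the tabs left. B, at around (205,97), is slightly yawed and close to the right end rib. I clear the side camera and fit it including pitch.

```bash
python3 - <<'E'
from h import *
manip.goto([.30,.36,.2],down(np.pi/2+.8));st()
def casp(v): return [(R.from_euler("z",v[3])*R.from_euler("y",v[4])).apply(P)+v[:3] for P in CAS]
for rear,nm in((0,"A"),(1,"B")):
    M={k:masknear(k,"cassette_a",proj(k,pocket(rear,0,0,.02))[0]) for k in("top","side")}
    print(M["top"].sum(),M["side"].sum())
    for z,p in((.01,0),(.0135,.06)):
        f=fit(casp,[*pocket(rear,0,0,z),np.pi/2+C[2],p],[.004,.004,.003,.04,.05],M);v=f[0]
        print(nm,round(f[1],3),(R.from_euler("z",-C[2]).apply(v[:3]-[C[0],C[1],0])-[-.184*rear-.264*(1-rear)+C[3],0,.01]).round(4),"yaw",round(v[3]-np.pi/2-C[2],3),"pitch",round(v[4],3))
b=manip.get_image("top").mean(2)
for r in(200,203,206,229,232): print(r,[int(x) for x in b[r,312:368]])
st()
E
```

```text
t 47.21 pos [0.301  0.3592 0.2   ] w 0.001 F [-0.3 -0.7  0.8] j7 -0.06
677.0 625.0
A 0.069 [-0.0013  0.0019 -0.0003] yaw -0.015 pitch 0.025
A 0.07 [-0.0013  0.0014 -0.0008] yaw -0.021 pitch 0.04
687.0 633.0
B 0.067 [ 0.0011 -0.0009 -0.0009] yaw 0.016 pitch 0.014
B 0.068 [ 0.0011 -0.0006 -0.0011] yaw 0.022 pitch 0.005
200 [155, 148, 128, 117, 108, 108, 108, 107, 100, 87, 96, 120, 132, 100, 124, 138, 111, 126, 137, 110, 126, 138, 113, 127, 134, 102, 126, 138, 112, 128, 138, 111, 126, 135, 106, 127, 135, 105, 128, 136, 112, 135, 136, 103, 128, 135, 102, 92, 82, 85, 97, 126, 152, 154, 155, 154]
203 [156, 145, 117, 98, 96, 96, 96, 95, 89, 86, 98, 125, 140, 110, 121, 139, 108, 122, 143, 119, 123, 135, 99, 119, 135, 98, 120, 140, 113, 127, 139, 112, 126, 135, 104, 128, 139, 113, 127, 138, 113, 129, 138, 113, 127, 133, 95, 87, 85, 93, 97, 126, 152, 154, 154, 154]
206 [155, 141, 107, 96, 95, 94, 95, 92, 86, 81, 98, 120, 135, 108, 120, 135, 106, 117, 138, 115, 119, 134, 107, 117, 132, 105, 118, 137, 115, 120, 136, 115, 118, 133, 106, 117, 132, 102, 108, 122, 101, 108, 119, 95, 98, 104, 91, 89, 92, 97, 98, 127, 152, 155, 156, 155]
229 [143, 111, 102, 100, 99, 97, 96, 88, 85, 102, 123, 136, 108, 111, 125, 105, 111, 126, 105, 110, 126, 107, 113, 125, 107, 111, 124, 105, 111, 126, 108, 111, 129, 116, 113, 126, 109, 113, 131, 120, 112, 129, 118, 111, 129, 120, 99, 104, 128, 131, 99, 128, 154, 156, 156, 156]
232 [142, 106, 100, 99, 99, 99, 98, 94, 93, 103, 115, 125, 107, 109, 124, 107, 110, 131, 121, 113, 131, 121, 116, 135, 122, 113, 131, 122, 113, 131, 121, 111, 130, 122, 116, 135, 121, 111, 130, 121, 113, 130, 120, 113, 130, 122, 101, 101, 124, 131, 100, 128, 154, 156, 156, 156]
t 47.66 pos [0.3001 0.3599 0.2   ] w 0.0004 F [-0.5  0.2  0.3] j7 -0.06
```

Both fit flat and centred to within 2 mm. Now I push the drawer home.

```bash
python3 - <<'E'
from h import *
q=down(np.pi/2+C[2]);face=lambda d,off,z=.03:colpt(C,[-.33+d-off,0,z])
manip.goto(face(C[3],.05,.15),q);manip.move_l(face(C[3],.05),max_speed=.2)
manip.move_l(face(C[3],.012),max_speed=.06);manip.move_l(face(.19,.0095),max_speed=.1);st()
for d in np.arange(.195,.222,.003):
    manip.move_l(face(d,.0095),max_speed=.04);F=manip.get_obs()["force"];
    if abs(F[0])>9: break
print(d);st()
manip.move_l(face(.15,.0095),max_speed=.15);manip.move_l(face(.13,.0095,.15),max_speed=.25);st()
b=cv2.cvtColor(manip.get_image("top"),cv2.COLOR_RGB2GRAY)
print({r:int(b[r,320:326].mean()) for r in range(170,195)})
for d in(.195,.2,.205): print(d,[proj("top",face(d,o,z))[0][1].round(1) for o,z in((0,.05),(-.01,.05),(0,.004))], "coll",proj("top",colpt(C,[-.115,0,.066]))[0][1].round(1))
E
```

```text
t 52.6 pos [0.6337 0.0069 0.0301] w 0.0007 F [-1.3 -1.1 -0.8] j7 -0.43
0.21300000000000002
t 54.38 pos [0.6529 0.0068 0.0298] w 0.0005 F [-13.2  -1.3  10.5] j7 -0.43
t 55.58 pos [0.5743 0.005  0.1499] w 0.0009 F [ 0.6  0.3 -0.2] j7 -0.33
{170: 78, 171: 89, 172: 93, 173: 96, 174: 94, 175: 96, 176: 100, 177: 78, 178: 99, 179: 141, 180: 153, 181: 127, 182: 81, 183: 66, 184: 82, 185: 129, 186: 147, 187: 148, 188: 148, 189: 147, 190: 148, 191: 146, 192: 147, 193: 147, 194: 147}
0.195 [np.float64(186.4), np.float64(182.9), np.float64(190.0)] coll 178.1
0.2 [np.float64(184.7), np.float64(181.2), np.float64(188.3)] coll 178.1
0.205 [np.float64(182.9), np.float64(179.5), np.float64(186.6)] coll 178.1
```

```bash
python3 - <<'E'
from station import manip
manip.wait(.3);print(manip.finish_job())
E
```

```text
the job is handed in; nothing more can be done
None
```

The job is handed in, with no verdict returned: both cassettes fitted flat in their pockets, tabs in the notches, and the drawer was pushed gently to its stop (13 N; the top view agrees), with the bottles and brush not touched on purpose.

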